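# Set out the graded jars on the stall's display plank

## Task

Set out the four loose wooden jars on the display plank, each standing upright in the middle of its own round disc, in order of size: the largest next to the big display jar, then smaller and smaller, the smallest at the far end. Set them down without dropping them or knocking any over, and leave the big display jar and the mortar standing where they are.

Things in the scene. Friction and masses are not known exactly. Their poses are not given: they have to be found in the camera images.
- jar_xl: The largest of the four loose turned wooden jars, closed and all of one piece (the lid does not come off): brown wood, darker lid with a small round knob. Straight round wall 59 mm in diameter and 108 mm high, then a 10 mm lid of the same diameter and an 18 mm knob (17 mm wide): 136 mm high in all. It stands upright on the table. Origin: centre of its underside, z up its axis; the yaw is of no matter.
- jar_l: The second largest of the four loose turned wooden jars, closed and all of one piece (the lid does not come off): brown wood, darker lid with a small round knob. Straight round wall 52 mm in diameter and 88 mm high, then a 10 mm lid of the same diameter and an 18 mm knob (17 mm wide): 116 mm high in all. It stands upright on the table. Origin: centre of its underside, z up its axis; the yaw is of no matter.
- jar_m: The third largest of the four loose turned wooden jars, closed and all of one piece (the lid does not come off): brown wood, darker lid with a small round knob. Straight round wall 45 mm in diameter and 68 mm high, then a 10 mm lid of the same diameter and an 18 mm knob (17 mm wide): 96 mm high in all. It stands upright on the table. Origin: centre of its underside, z up its axis; the yaw is of no matter.
- jar_s: The smallest of the four loose turned wooden jars, closed and all of one piece (the lid does not come off): brown wood, darker lid with a small round knob. Straight round wall 38 mm in diameter and 48 mm high, then a 10 mm lid of the same diameter and an 18 mm knob (17 mm wide): 76 mm high in all. It stands upright on the table. Origin: centre of its underside, z up its axis; the yaw is of no matter.
- disc0: One of the four equal pale wooden discs, 82 mm in diameter and 6 mm thick, fixed in a straight row at 100 mm spacing along the dark display plank (680 x 130 mm, 20 mm thick, lying on the table). The names are shuffled along the row. Origin: centre of the disc's underside, on the plank's top face; its top is 6 mm above.
- disc1: One of the four equal pale wooden discs, 82 mm in diameter and 6 mm thick, fixed in a straight row at 100 mm spacing along the dark display plank (680 x 130 mm, 20 mm thick, lying on the table). The names are shuffled along the row. Origin: centre of the disc's underside, on the plank's top face; its top is 6 mm above.
- disc2: One of the four equal pale wooden discs, 82 mm in diameter and 6 mm thick, fixed in a straight row at 100 mm spacing along the dark display plank (680 x 130 mm, 20 mm thick, lying on the table). The names are shuffled along the row. Origin: centre of the disc's underside, on the plank's top face; its top is 6 mm above.
- disc3: One of the four equal pale wooden discs, 82 mm in diameter and 6 mm thick, fixed in a straight row at 100 mm spacing along the dark display plank (680 x 130 mm, 20 mm thick, lying on the table). The names are shuffled along the row. Origin: centre of the disc's underside, on the plank's top face; its top is 6 mm above.
- big_jar: The big display jar of the same family, 74 mm in diameter, 166 mm high over its knob, standing loose on one end of the plank, in line with the discs and about 115 mm from the nearest one; at either end of the row (a 52 mm high stack of dishes, 108 mm wide, fixed, stands at the other end). It is not to be moved. Origin: centre of its underside.
- mortar: A wooden mortar 104 mm wide and 75 mm high with its pestle leaning in it (about 165 mm high in all), standing loose on the table to the left or right of the jars. A black card terminal (150 x 80 mm, 65 mm high, fixed) stands on the other side. Not to be moved. Origin: centre of the mortar's underside.
There are look-alikes about, which are no part of the job. What is shaped like the jar_l but purple, turquoise or yellow is not meant.

How it is judged:
By the outcome, as a careful person would: the job done as asked, in the order asked, and still so for the second after the job is handed in, with the robot touching nothing.
It also fails if it takes over 106 s, if anything falls off the work surface, if the arm or the gripper's body presses on something with over 40 N, if the wrist force passes 120 N, or if a joint passes its speed limit or range.

## Robot

A 6-joint arm with a two-finger parallel gripper is mounted at the origin on the work surface. World frame = base frame: x ahead of the robot, y to its left, z up, the work surface at z = 0. Lengths are in m, angles in rad, forces in N, time in s.
With the tool pointing down it reaches from about 0.25 to 0.775 m from the base axis. Payload 4 kg.
Tool frame: the origin (TCP) lies midway between the tips of the shut fingers; the grasp point (between the pads) lies 19 mm behind it; z points along the fingers, y is the line along which they close (so a half turn about z gives the same grasp; the last joint's range is limited). The gripper opens to 85 mm and grips with 20 to 120 N. Pads are 22 mm wide; open, the fingers measure 114 mm over their backs; the gripper's body (76 mm by 85 mm) begins 54 mm behind the grasp point. The pads swing forward as they close: fully open they stand 13 mm farther back than shut.
Start: joints at [-1.324, 0.087, 1.371, -0, 1.684, -0.103], TCP at [0.188, -0.517, 0.231] pointing down, gripper open.
Joint ranges: [-3.1, 3.1], [-0.76, 2.03], [0.27, 2.55], [-1.08, 4.22], [0.17, 2.65], [-2.57, 2.57]. Speed limits (rad/s): [2.79, 2.79, 3.14, 3.14, 3.14, 3.14].

## Interface

Orientations are given as a unit quaternion [x, y, z, w].
In Python, from station import move_to, move_l, movej, gripper_to, wait, ik, state, read_camera, camera_model, IKError, job_done, spot_in, regions_of gives the robot as it stands. Calls block until the motion is done:
- move_to(position, orientation): joint-space move of the TCP to a pose.
- move_l(position, vel=0.15, frame=None): straight line of the TCP; frame=None keeps the orientation; vel is the mean speed in m/s.
- movej(angles): joint-space move.
- gripper_to(opening, f_grip=None): finger opening in m; f_grip is the grip in N (None keeps the last); returns when the fingers have stopped.
- wait(seconds).
- ik(position, orientation): joint angles nearest the present ones, or None.
- state(): the state.
- read_camera(name): name is "scene" or "top" or "wrist"; returns the picture (400x640x3 uint8, blue, green, red); there is no depth.
- camera_model(name): a dict with "K" (3x3 intrinsics, pixels), "position" and "rotation" of the camera in the world. Camera axes: x right, y down, z forward; pixel columns grow to the right and rows downward; lengths in m; the calibration is good to about 2 mm. A picture is of the moment at which its call begins: read the wrist's pose just before it. camera_model takes no time and is no camera call; for the wrist camera it gives the pose at the moment of the call.
A pose or a line that the arm cannot do raises IKError and nothing moves.
- job_done(): hands the job in; it is judged then, once.
Trained networks look in the newest picture that a camera, given by its name, has taken for a name from the list of things; names that differ only in an ending like _2 or _b are one class to them, and where a whole thing is asked for, a point or a joint stands for the part that bears it (a point fixed in the world has none). Each returns a list of dicts, best first, with "conf" (0 to 1); they miss things now and then, are a little off and sometimes report something else, mostly with a low value. They report only what shows in the picture. A call takes as long as a camera call. They do not tell look-alikes from the thing itself.
- spot_in(camera, name): "centre" ([x, y, z] in m, in world coordinates, good to about 4 mm: the middle of the surface that is visible of it).
- regions_of(camera, name): "pixels" (400x640 bool, what is visible of it).
The state is a dict: "clock": time; "joint_positions": joint angles; "joint_vel": joint speeds; "joint_efforts": joint torques, N m; "tool_pos": TCP position; "tool_rot": TCP orientation; "ft_force": force on the tool from outside, world axes, zero at the start; "ft_torque": the same for the moment, N m; "gripper_width": finger opening in m; "gripper_force": force on a finger pad.
Only numpy, scipy, OpenCV 4.12 (cv2) and the standard library are available. Lean on these libraries where they do the work, as an engineer would, in place of code of your own. Each camera call takes 0.05 s, during which the arm holds its last target. There are 200 camera calls.

## Working session

There is one attempt and no reset: what is moved stays moved. The work goes in short steps, each a Python script; the robot and the scene stay as the last script left them, time stands still between calls to the robot, and variables do not carry over. Pictures are saved under pics/ and viewed, at most 14 in all, crops included, and the job is handed in when it is done.

```bash
ls; mkdir -p pics; python3 - <<'E'
from station import *
import cv2,numpy as np
for c in ["scene","top"]:
    im=read_camera(c); cv2.imwrite(f"pics/{c}0.png",im)
    m=camera_model(c); print(c,m["position"],np.round(m["rotation"],3).tolist(),m["K"])
    for n in ["jar_xl","jar_l","jar_m","jar_s","disc0","big_jar","mortar"]:
        print(n,[(np.round(d["centre"],3).tolist(),round(d["conf"],2)) for d in spot_in(c,n)])
print(state()["clock"])
E
```

```text
pics
scene [ 1.3909764  -0.41142715  0.85560915] [0.764, 0.48, -0.235, -0.363] [[450.58642607   0.         317.58448736]
 [  0.         450.58642607 200.13013293]
 [  0.           0.           1.        ]]
jar_xl [([0.466, 0.068, 0.081], 0.84)]
jar_l [([0.366, 0.269, 0.083], 0.86), ([0.477, 0.273, 0.061], 0.81), ([0.442, -0.217, 0.059], 0.8), ([0.346, 0.178, 0.068], 0.72), ([0.457, -0.083, 0.044], 0.6), ([0.461, 0.185, 0.062], 0.57)]
jar_m [([0.366, 0.269, 0.083], 0.86), ([0.477, 0.273, 0.061], 0.81), ([0.442, -0.217, 0.059], 0.8), ([0.346, 0.178, 0.068], 0.72), ([0.457, -0.083, 0.044], 0.6), ([0.461, 0.185, 0.062], 0.57)]
jar_s [([0.366, 0.269, 0.083], 0.86), ([0.477, 0.273, 0.061], 0.81), ([0.442, -0.217, 0.059], 0.8), ([0.346, 0.178, 0.068], 0.72), ([0.457, -0.083, 0.044], 0.6), ([0.461, 0.185, 0.062], 0.57)]
disc0 [([0.64, -0.013, 0.023], 0.75), ([0.632, 0.081, 0.023], 0.7), ([0.644, -0.112, 0.022], 0.66), ([0.623, 0.184, 0.025], 0.6)]
big_jar [([0.672, -0.235, 0.128], 0.88), ([0.458, -0.082, 0.044], 0.34)]
mortar [([0.641, -0.11, 0.024], 0.63), ([0.386, 0.416, 0.061], 0.56)]
top
[... 538 characters left out ...]
0.1], 0.91), ([0.33, 0.184, 0.097], 0.89), ([0.426, -0.208, 0.074], 0.81), ([0.444, 0.189, 0.099], 0.77), ([0.272, 0.244, 0.099], 0.69), ([0.455, 0.277, 0.097], 0.67), ([0.442, -0.074, 0.061], 0.54), ([0.357, 0.416, 0.061], 0.23)]
jar_s [([0.343, 0.265, 0.1], 0.91), ([0.33, 0.184, 0.097], 0.89), ([0.426, -0.208, 0.074], 0.81), ([0.444, 0.189, 0.099], 0.77), ([0.272, 0.244, 0.099], 0.69), ([0.455, 0.277, 0.097], 0.67), ([0.442, -0.074, 0.061], 0.54), ([0.357, 0.416, 0.061], 0.23)]
disc0 [([0.626, 0.182, 0.03], 0.74), ([0.634, -0.118, 0.023], 0.61), ([0.627, 0.092, 0.026], 0.58), ([0.631, -0.015, 0.029], 0.57)]
big_jar [([0.633, -0.219, 0.166], 0.73)]
mortar [([0.356, 0.418, 0.063], 0.68)]
0.8
```

View pics/scene0.png

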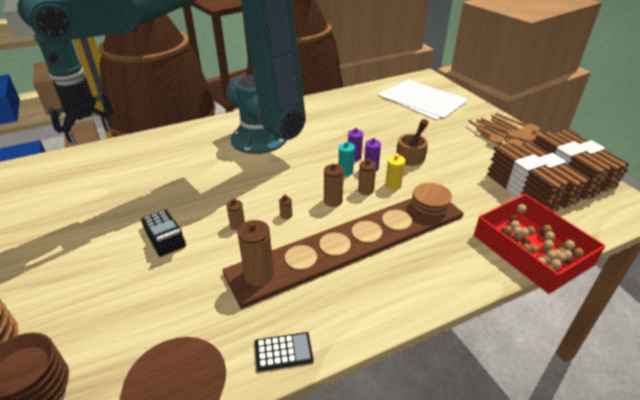

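View pics/top0.png

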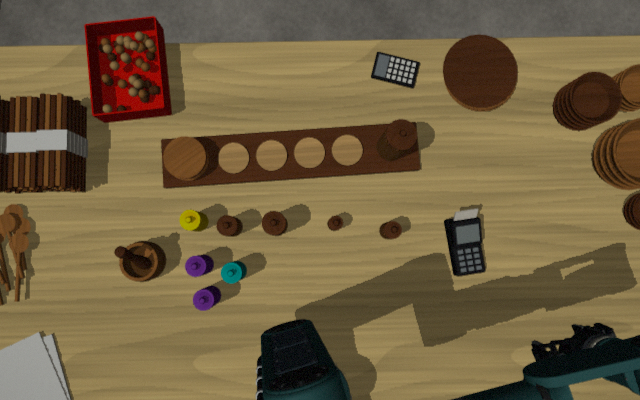

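Scene: brown jars in the top view are at about (274,223)=xl, (228,225)=l, (391,229)=m and (335,223)=s. The big jar is at the right (−y) end, and the coloured look-alikes are at left. I'll refine the jar poses by fitting silhouettes in both views.

```bash
cat > h.py <<'E'
from station import *
import cv2,numpy as np
from scipy.optimize import minimize
from scipy.spatial.transform import Rotation as Rn
DIM=dict(jar_xl=(.059,.118),jar_l=(.052,.098),jar_m=(.045,.078),jar_s=(.038,.058),big_jar=(.074,.148))
A=np.linspace(0,2*np.pi,48,endpoint=False)
def proj(m,P):
    c=(P-m["position"])@m["rotation"]; p=c@m["K"].T; return p[:,:2]/p[:,2:]
def ring(x,y,z,r): return np.c_[x+r*np.cos(A),y+r*np.sin(A),0*A+z]
def sil(m,n,xy,z0):
    d,h=DIM[n]; im=np.zeros((400,640),np.uint8)
    for rs in ([(0,d/2),(h,d/2)],[(h,.0085),(h+.018,.006)]):
        p=np.vstack([proj(m,ring(*xy,z0+z,r)) for z,r in rs]).astype(np.float32)
        cv2.fillConvexPoly(im,np.round(cv2.convexHull(p)*16).astype(int),255,cv2.LINE_AA,4)
    return im/255.
def fit(n,xy,masks,z0=0):
    def cost(q): return sum(np.abs(sil(m,n,q,z0)-k).sum()/k.sum() for m,k in masks)
    r=minimize(cost,xy,method="Nelder-Mead",options=dict(initial_simplex=np.array(xy)+[[0,0],[.012,0],[0,.012]],xatol=2e-4))
    return r.x,r.fun/max(1,len(masks))
def masks_near(n,xy,z,cams=("scene","top"),cls=None):
    out=[]
    for c in cams:
        m=camera_model(c); u=proj(m,np.array([[*xy,z]]))[0]
        best=None
        for d in regions_of(c,cls or n):
            k=d["pixels"]
            if not k.any(): continue
            cc=np.argwhere(k).mean(0)[::-1]; e=np.hypot(*(cc-u))
            if e<14 and (best is None or e<best[0]): best=(e,k.astype(float))
        if best: out.append((m,best[1]))
    return out
E
cat > meas.py <<'E'
from h import *
import json
for c in ("scene","top"): read_camera(c)
G=dict(jar_xl=(.447,.07),jar_l=(.443,.187),jar_m=(.428,-.208),jar_s=(.443,-.074),big_jar=(.64,-.225))
res={}
for n,g in G.items():
    z0=.02 if n=="big_jar" else 0
    mk=masks_near(n,g,z0+DIM[n][1]*.55)
    print(n,len(mk),*fit(n,g,mk,z0),[np.round(fit(n,g,[k],z0)[0],4) for k in mk])
    res[n]=fit(n,g,mk,z0)[0].tolist()
D=[]
for c in ("scene","top"):
    m=camera_model(c); L=[]
    for d in regions_of(c,"disc0"):
        p=np.argwhere(d["pixels"])[:,::-1].astype(float)
        ray=np.c_[p,np.ones(len(p))]@np.linalg.inv(m["K"]).T@m["rotation"].T
        P=m["position"]+ray*((.026-m["position"][2])/ray[:,2])[:,None]
        L.append([*P[:,:2].mean(0),d["conf"],len(p),*np.ptp(P[:,:2],axis=0)])
    L=np.array(sorted(L,key=lambda v:v[1])); print(c); print(L.round(4))
json.dump(res,open("res.json","w"))
E
python3 meas.py
```

```text
Traceback (most recent call last):
  File "meas.py", line 8, in <module>
    mk=masks_near(n,g,z0+DIM[n][1]*.55)
  File "h.py", line 23, in masks_near
    m=camera_model(c); u=proj(m,np.array([[*xy,z]]))[0]
                         ~~~~^^^^^^^^^^^^^^^^^^^^^^^
  File "h.py", line 8, in proj
    c=(P-m["position"])@m["rotation"]; p=c@m["K"].T; return p[:,:2]/p[:,2:]
      ~~~~~~~~~~~~~~~~~^~~~~~~~~~~~~~
ValueError: matmul: Input operand 1 has a mismatch in its core dimension 0, with gufunc signature (n?,k),(k,m?)->(n?,m?) (size 4 is different from 3)
```

```bash
sed -i 's/^from scipy.spatial.transform import Rotation as Rn/&\n_cm=camera_model\ndef camera_model(c):\n    m=dict(_cm(c)); m["rotation"]=Rn.from_quat(m["rotation"]).as_matrix(); return m/' h.py; python3 meas.py
```

```text
jar_xl 2 [0.4465451  0.07865255] 0.18223025756625089 [array([0.4475, 0.0784]), array([0.4442, 0.077 ])]
jar_l 2 [0.44324349 0.19371364] 0.16856574786624648 [array([0.4463, 0.1936]), array([0.4417, 0.1926])]
jar_m 2 [ 0.42346288 -0.21545381] 0.2258100235172214 [array([ 0.4221, -0.2152]), array([ 0.4239, -0.2158])]
jar_s 2 [ 0.44711455 -0.0746938 ] 0.3436833793920253 [array([ 0.4479, -0.0752]), array([ 0.4439, -0.0729])]
big_jar 2 [ 0.64576502 -0.22782334] 0.0872072407883462 [array([ 0.6489, -0.2282]), array([ 0.6424, -0.2267])]
scene
[[ 6.473e-01 -1.143e-01  5.900e-01  6.690e+02  8.680e-02  8.460e-02]
 [ 6.397e-01 -1.450e-02  7.400e-01  5.740e+02  8.700e-02  8.210e-02]
 [ 6.363e-01  8.460e-02  6.600e-01  4.510e+02  7.850e-02  7.680e-02]
 [ 6.305e-01  1.827e-01  6.600e-01  4.170e+02  7.880e-02  7.610e-02]]
top
[[ 6.374e-01 -1.120e-01  9.500e-01  7.430e+02  8.020e-02  7.950e-02]
 [ 6.322e-01 -1.280e-02  7.100e-01  7.550e+02  8.020e-02  7.920e-02]
 [ 6.266e-01  8.700e-02  8.100e-01  7.970e+02  8.270e-02  8.170e-02]
 [ 6.213e-01  1.867e-01  8.500e-01  7.900e+02  8.260e-02  7.890e-02]]
```

```bash
python3 - <<'E'
from h import *
q0=None
for s in (1,-1):
    y=np.array([s,-s*.053,0]);y/=np.linalg.norm(y); z=np.array([0,0,-1.]); R=np.c_[np.cross(y,z),y,z]; q=Rn.from_matrix(R).as_quat()
    a=[ik(p,q) for p in ([.44,-.2,.3],[.44,.19,.04],[.62,.187,.3],[.64,-.112,.3])]
    print(s,q.round(4),[None if v is None else np.round(v,2).tolist() for v in a])
    if all(v is not None for v in a) and (q0 is None or abs(a[0][5])<q0[0]): q0=(abs(a[0][5]),q)
q=q0[1]
np.save("q.npy",q)
from station import camera_model as cm
def look(p,name):
    move_to(p,q); wait(.3); read_camera("wrist"); m=camera_model("wrist")
    im=read_camera("wrist"); cv2.imwrite(f"pics/{name}.png",im)
    print(name,m["position"],m["rotation"].round(3).tolist(),state()["tool_pos"])
    return m
m=look([.46,-.05,.33],"w1")
print(proj(m,np.array([[.4465,.078,.136],[.443,.193,.116],[.423,-.215,.096],[.447,-.0747,.076],[.637,-.112,.026],[.622,.187,.026]])).round(0).tolist())
print(m["K"],state()["clock"])
E
```

```text
1 [0.7256 0.6881 0.     0.    ] [[-0.54, -0.07, 1.39, -0.0, 1.82, -0.49], [0.29, 0.05, 1.8, -0.0, 1.29, 0.34], [0.21, 0.31, 0.97, -0.0, 1.86, 0.26], [-0.26, 0.32, 0.97, -0.0, 1.86, -0.21]]
-1 [-0.6881  0.7256  0.      0.    ] [None, None, None, None]
w1 [0.46428404 0.02735419 0.47344541] [[0.999, -0.05, -0.017], [-0.053, -0.95, -0.307], [-0.001, 0.307, -0.952]] [ 0.45999931 -0.05026291  0.32991656]
[[300.0, 32.0], [288.0, -109.0], [300.0, 284.0], [312.0, 176.0], [450.0, 186.0], [454.0, -68.0]]
[[331.81275811   0.         321.64360751]
 [  0.         331.81275811 195.32763567]
 [  0.           0.           1.        ]] 3.9833
```

View pics/w1.png

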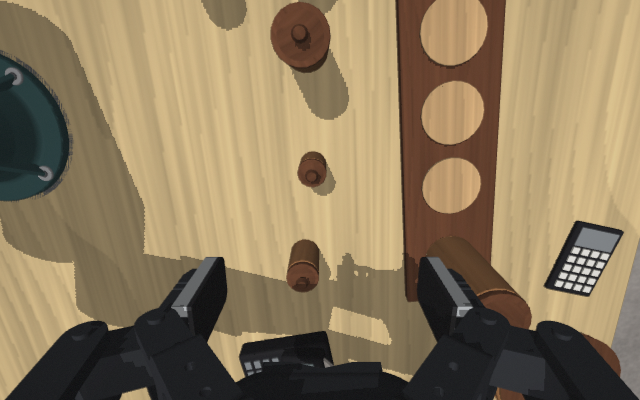

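```bash
cat >> h.py <<'E'
q=np.load("q.npy")
TZ=dict(jar_xl=.076,jar_l=.058,jar_m=.041,jar_s=.025)
def pick(n,xy):
    gripper_to(.085); z=TZ[n]
    move_to([*xy,z+.13],q); move_l([*xy,z],vel=.12)
    gripper_to(DIM[n][0]-.015,f_grip=40); s=state()
    print("grip",n,round(s["gripper_width"],4),s["gripper_force"],np.round(s["ft_force"],1))
    move_l([*xy,z+.18],vel=.15); print("lifted",round(state()["gripper_width"],4),np.round(state()["ft_force"],1))
def place(n,xy):
    z=TZ[n]+.026
    move_to([*xy,TZ[n]+.18],q); move_l([*xy,z+.02],vel=.15); move_l([*xy,z+.003],vel=.04); wait(.2)
    f0=state()["ft_force"][2]; k=.003
    while k>-.004:
        k-=.0007; move_l([*xy,z+k],vel=.02); f=state()["ft_force"][2]
        if f-f0>3: break
    print("down",n,round(k,4),f0,f,state()["gripper_width"])
    gripper_to(.085); wait(.2); move_l([*xy,z+.15],vel=.15); print("clock",state()["clock"])
E
python3 - <<'E'
from h import *
import json
G=json.load(open("res.json")); m=camera_model("wrist"); read_camera("wrist")
for n in ("jar_xl","jar_m","jar_s"):
    mk=masks_near(n,G[n],DIM[n][1]*.6,("wrist",))
    if mk: print(n,*fit(n,G[n],mk))
L=[]
for d in regions_of("wrist","disc0"):
    p=np.argwhere(d["pixels"])[:,::-1].astype(float)
    ray=np.c_[p,np.ones(len(p))]@np.linalg.inv(m["K"]).T@m["rotation"].T
    P=m["position"]+ray*((.026-m["position"][2])/ray[:,2])[:,None]
    L.append([*P[:,:2].mean(0),d["conf"],len(p),*np.ptp(P[:,:2],axis=0)])
print(np.round(L,4))
pick("jar_xl",G["jar_xl"])
read_camera("wrist"); cv2.imwrite("pics/w2.png",read_camera("wrist")); print(state()["clock"])
E
```

```text
jar_xl [0.44654135 0.07689102] 0.07379799585681938
jar_m [ 0.42475884 -0.2171153 ] 0.1424193411083681
jar_s [ 0.44506568 -0.07576057] 0.1404599842373003
[[ 6.272e-01  8.570e-02  7.400e-01  3.679e+03  8.090e-02  7.390e-02]
 [ 6.327e-01 -1.180e-02  5.700e-01  3.175e+03  8.120e-02  8.090e-02]]
grip jar_xl 0.0584 42.627908661961555 [-2.  -1.2  4.6]
lifted 0.0581 [ 0.3 -0.3 -1. ]
8.25
```

```bash
python3 - <<'E'
from h import *
place("jar_xl",[.6375,-.1115])
pick("jar_l",[.4428,.1932])
E
```

```text
down jar_xl 0.0002 -1.4440693345872386 2.8930906775544583 0.05840255343666019
clock 13.8583
grip jar_l 0.051 41.91369965672493 [-0.5 -0.4  3.2]
lifted 0.0514 [-0.1  0.3 -1.5]
```

View pics/w2.png

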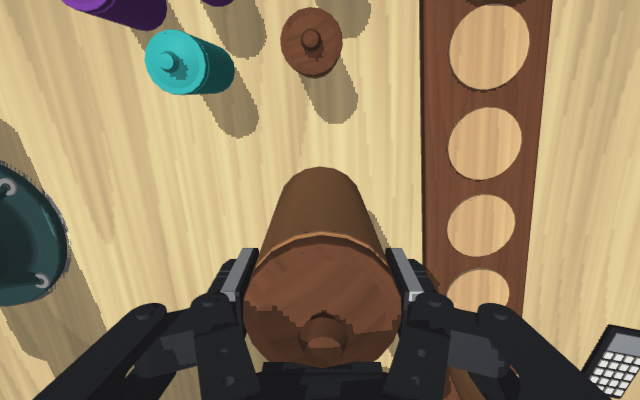

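The xl jar is held upright, centred in the fingers near (320,300), and it touched down at the expected height. Next I'll place l, then do m and s.

```bash
python3 - <<'E'
from h import *
place("jar_l",[.6325,-.0125])
pick("jar_m",[.4241,-.2163])
place("jar_m",[.627,.087])
pick("jar_s",[.446,-.0752])
place("jar_s",[.6215,.1867])
move_to([.35,-.35,.3],q)
cv2.imwrite("pics/scene1.png",read_camera("scene")); cv2.imwrite("pics/top1.png",read_camera("top"))
for n,g in dict(jar_xl=(.6375,-.112),jar_l=(.6325,-.0125),jar_m=(.627,.087),jar_s=(.6215,.1867),big_jar=(.6457,-.2278)).items():
    z0=.02 if n=="big_jar" else .026
    mk=masks_near(n,g,z0+DIM[n][1]*.55)
    print(n,[[np.round(v,4) for v in fit(n,g,[k],z0)] for k in mk])
print(state()["clock"])
E
```

```text
down jar_l 0.0002 -1.259385339024384 2.398018714390002 0.0512030413173344
clock 24.125
grip jar_m 0.0442 41.083281487226486 [-0.   0.1  2.4]
lifted 0.044 [ 0.1  0.1 -1. ]
down jar_m -0.0005 -0.4994107097020756 4.740281799043252 0.044576438093921075
clock 34.7917
grip jar_s 0.0369 40.26694491505623 [-0.9 -0.4  3.3]
lifted 0.0368 [-1.   0.3 -0.6]
down jar_s 0.0002 -1.2360287881315037 1.9905135277990342 0.037353934518072014
clock 44.975
jar_xl [[array([ 0.6401, -0.1127]), np.float64(0.1447)], [array([ 0.6361, -0.1124]), np.float64(0.1308)]]
jar_l [[array([ 0.6343, -0.0111]), np.float64(0.1779)], [array([ 0.6307, -0.012 ]), np.float64(0.0969)]]
jar_m [[array([0.6289, 0.0879]), np.float64(0.2341)], [array([0.6275, 0.0879]), np.float64(0.1529)]]
jar_s [[array([0.6243, 0.1893]), np.float64(0.3209)], [array([0.6189, 0.1872]), np.float64(0.1923)]]
big_jar [[array([ 0.6473, -0.2271]), np.float64(0.0569)], [array([ 0.644 , -0.2266]), np.float64(0.064)]]
47.7583
```

View pics/scene1.png

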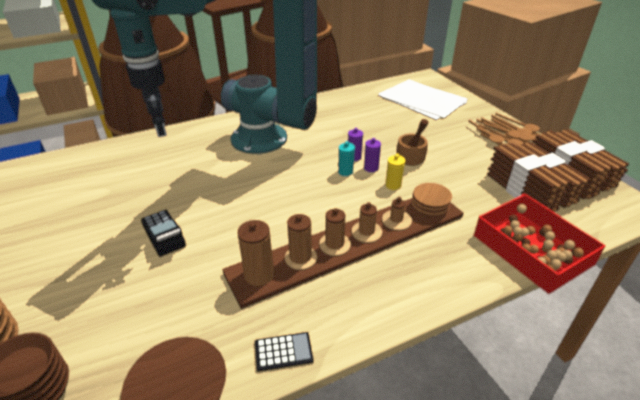

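View pics/top1.png

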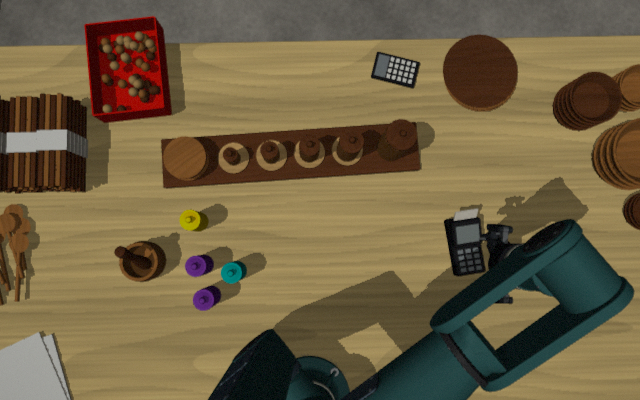

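All four are standing in order, and the big jar and mortar haven't moved. The scene view hints at a few mm of x offset on the discs, so I'll take one wrist view down the row to check centring.

```bash
python3 - <<'E'
from h import *
ims=[]
for p in ([.632,.02,.3],[.627,-.12,.3]):
    move_to(p,q); wait(.3); m=camera_model("wrist"); im=read_camera("wrist")
    for c in ((.6375,-.112),(.6325,-.0125),(.627,.087),(.6215,.1867)):
        u=proj(m,ring(*c,.026,.041)); cv2.polylines(im,[np.round(u*16).astype(int)],True,(0,255,0),1,cv2.LINE_AA,4)
    ims.append(im)
cv2.imwrite("pics/w3.png",cv2.resize(ims[0],None,fx=1.25,fy=1.25)); cv2.imwrite("pics/w4.png",cv2.resize(ims[1],None,fx=1.25,fy=1.25))
E
```

```text
(no output)
```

View pics/w3.png

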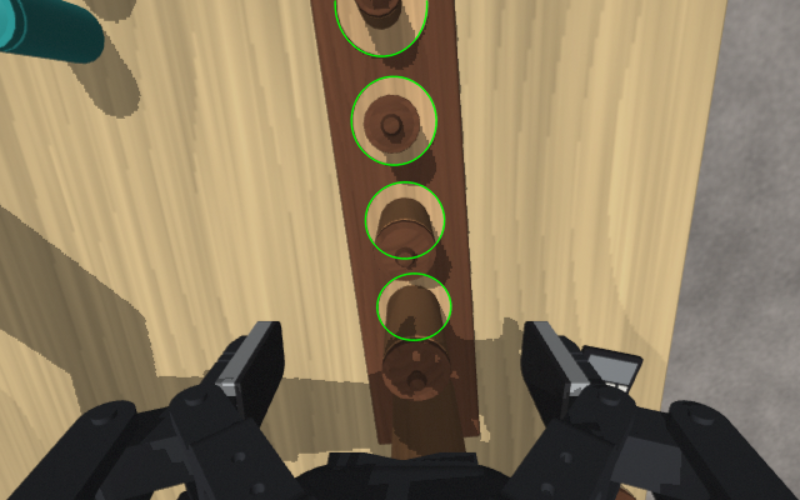

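View pics/w4.png

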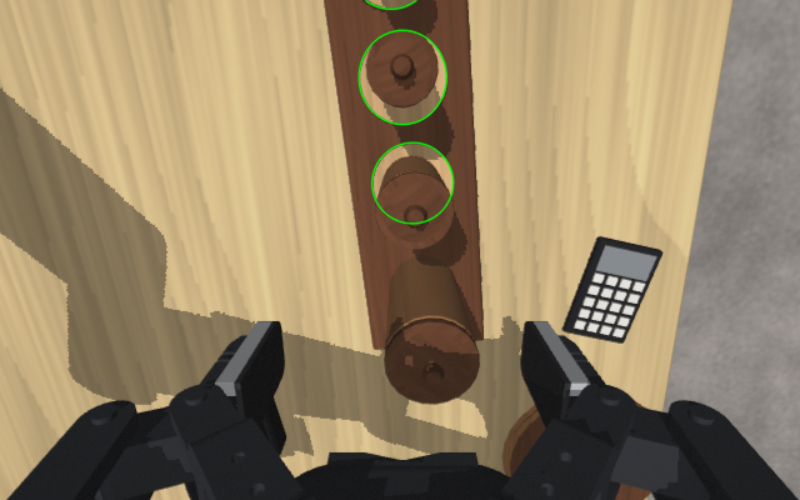

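The predicted rims (green) lie on the disc edges, and each jar stands centred inside its ring (xl about (413,185), l about (402,77), m about (392,122)). I'll hand it in.

```bash
python3 - <<'E'
from h import *
move_to([.4,-.3,.33],q); wait(.5); print(state()["clock"]); print(job_done())
E
```

```text
52.4
the job is handed in; nothing more can be done
None
```

The four jars stand upright and centred to within a few mm on their discs, largest next to the big display jar and smallest at the far end; the big jar and mortar were left where they stood, and the job was handed in at 52 s.

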